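Seat the jar inside the rim of the kitchen scale's plate

ROBOT

A 6-joint arm with a two-finger parallel gripper is mounted at the origin on a cart in front of the work surface, level with it; the furniture and walls round the work are solid. World frame = base frame: x ahead of the robot, y to its left, z up, the work surface at z = 0. Lengths are in m, angles in degrees, forces in N, time in s.
With the tool pointing down it reaches from about 0.4 to 0.825 m from the base axis. Payload 7 kg.
Tool frame: the origin (TCP) lies midway between the tips of the shut fingers; the grasp point (between the pads) lies 19 mm behind it (ctrl.grip_point_offset is the distance from the TCP to the grasp point, in m); x points along the fingers, y is the direction in which the jaws open and shut, and the axes are right-handed (so a half turn about x gives the same grasp; the last joint's range is limited). The gripper opens to 88 mm and grips with 3 to 60 N. Pads are 19 mm wide; open, the fingers measure 130 mm over their backs; the gripper's body (78 mm by 193 mm) begins 47 mm behind the grasp point.
Start: joints at [81.48, 20.546, 0.682, 0, -70.136, -16.507], TCP at [0.286, 0.612, 0.227] pointing down, gripper open.
Joint ranges: [-176.03, 176.03], [-82.01, 121.73], [-58.28, 71.71], [-173.87, 95.51], [-174.79, -0.11], [-173.66, 173.66]. Speed limits (degrees/s): [136.94, 136.94, 172.46, 180, 180, 180].

INTERFACE

Orientations are given as [roll, pitch, yaw] about the fixed x, y, z axes, in that order (R = Rz(yaw) Ry(pitch) Rx(roll)).
In Python, from plant import ctrl gives the robot as it stands.
- The arm moves only by the tool drive_tool, never from a script. Its argument "plan" is a list of rows, each a list of 3 entries, a list of its own where there are three numbers: the shift along the tool's x, y, z in m, then the turn, a rotation vector about the tool's x, y, z in degrees, then the opening, from 0 (shut) to 1 (fully open). In form: [[[dx, dy, dz], [wx, wy, wz], grip], ...]. A call has 1 to 20 rows; each row is the pose to reach, as a shift and turn from the pose measured when the call began, along the tool's axes at that moment; what a row does not reach only later rows make up. A row lasts 1/12 s, in which the tool goes at most 41.7 mm and 7.16 degrees, less where a joint would pass 70% of its speed; a pose out of reach is approached as far as the arm can. A call with a gripper value outside its range is refused whole. The fingers move at their own pace and stop on an object; the grip force is fixed at half the most. Time passes only in rows, so rows that repeat a pose let the fingers close. It gives the time, the measured TCP pose, the force and the opening at its end, in the units of the state.
- ctrl.get_obs(): the state, without advancing time (a new reading comes with each control period).
- ctrl.snapshot(name): name is "scene" or "top" or "wrist"; returns the picture (480x640x3 uint8, blue, green, red); there is no depth.
- ctrl.get_calibration(name): a dict with "fx", "fy", "cx", "cy" (pixels), "R" (3x3) and "t" (3): a world point X has camera coordinates R X + t. Camera axes: x right, y down, z forward; pixel columns grow to the right and rows downward; lengths in m; the calibration is good to about 2 mm. A picture is of the moment at which its call begins: read the wrist's pose just before it. get_calibration takes no time and is no camera call; for the wrist camera it gives the pose at the moment of the call.
- ctrl.close_job(): hands the job in, once; it reports no verdict.
Trained networks look in the newest picture that a camera, given by its name, has taken for a name from the list of things; names that differ only in an ending like _2 or _b are one class to them, and where a whole thing is asked for, a point or a joint stands for the part that bears it (a point fixed in the world has none). Each returns a list of dicts, best first, with "confidence" (0 to 1); they miss things now and then, are a little off and sometimes report something else, mostly with a low value. They report only what shows in the picture. A call takes as long as a camera call. They do not tell look-alikes from the thing itself.
- ctrl.cut_out(camera, name): "pixels" (480x640 bool, what is visible of it) and "pixel" ([column, row] in pixels, amid what is visible of it).
- ctrl.landmark_of(camera, name): "pixel" ([column, row] in pixels: a listed point, or the origin of a listed thing).
The state is a dict: "clock": time; "joint_pos": joint angles; "qvel": joint speeds; "tau": joint torques, N m; "tool_pos": TCP position; "orientation": TCP orientation; "force": force on the tool from outside, world axes, zero at the start; "moment": the same for the moment, N m; "opening": finger opening in m.
Only numpy, scipy, OpenCV 4.12 (cv2) and the standard library are available. Lean on these libraries where they do the work, as an engineer would, in place of code of your own. Each camera call takes 0.05 s, during which the arm holds its last target. There are 200 camera calls.

TASK

Weigh the spread jar: pick it up from the worktop and set it upright on the round plate of the kitchen scale, wholly inside the plate's raised rim and flat on the plate, with no edge riding on the rim, then let go of it. The plate may sit off the middle of the scale, so feel for its rim with light contact: never lean or knock hard on the scale, do not drop the jar, and leave the mug, the spice jar and the tin where they are.

Things in the scene. Friction and masses are not known exactly. Their poses are not given: they have to be found in the camera images.
- jar_centre (a point): Centre, half-way up, of the jar to be weighed: squat glass jar of tan spread with a wide white lid, 99 mm tall, about 0.4 kg, loose on the worktop. Near-round foot 58 mm in diameter; body 56 to 62 mm across at 60 mm above the foot; lid 57 mm across. z is its upright axis; its underside lies 49.5 mm below this point. Stout: it may be gripped firmly.
- scale: Fixed white kitchen scale, body 130 x 130 x 55 mm, dial on its front (-x) face; origin at the centre of its underside on the worktop, z up. The round steel plate on the post above it is not measured: its axis stands up to 6 mm from the body's centre along the body's x and as much along its y, differently each time; friction holds it there against sideways forces under 15 N.
- scale_mid (a point): Point on the middle axis of the scale's body (not of the plate), at the height of the empty plate's floor, 75 mm above the worktop. The plate has a raised rim 6 mm high, 62 mm inside and 74 mm outside diameter, and rides on a spring: it sinks 1 mm per 1.2 N, 12 mm at most. The jar's foot has about 2 mm to spare all round inside the rim. Slid across the rim under a light load, the jar drops off it (the load falls away) once it is wholly inside.
- spice: Bystander: round spice jar with a red cap, 45 mm across, 106 mm tall, upright; origin at the centre of its underside. Leave alone.
- mug: Bystander: red spotted mug, 87 mm across, 117 mm with the handle (towards -y of the body), 97 mm tall; origin on its underside. Leave alone.
- tin: Bystander: low round food tin, 86 mm across, 40 mm tall, upright; origin at the centre of its underside. Leave alone.
There are look-alikes about, which are no part of the job. What is shaped like the part that bears jar_centre but turquoise is not meant.

How it is judged (in metres and radians):
On the way:
1. the jar is lifted clear of the worktop (height (world z) of jar_centre above 0.09 m), for 0.2 s.
At the end, for the whole second after the job is handed in: The jar stands free and still on the scale's plate, upright within 2 degrees, its foot down inside the rim on the plate's floor (its centre 115 to 123 mm above the scale's underside; on the rim it would stand higher or tilted) (z of jar_centre in the frame of scale between 0.115 and 0.123 m and angle between jar_centre's own z axis and vertical below 0.035 rad and horizontal distance between jar_centre and scale below 0.017 m and linear speed of jar below 0.02 m/s and contact force between jar and scale above 1.5 N); the robot touches nothing.
It fails at once if the jar knocks or presses on the scale with more than 20 N (contact force between jar and scale above 20 N).
It fails at once if the robot itself pushes on the scale with more than 10 N (contact force between the arm and scale above 10 N).
It fails at once if the jar is tipped by more than 30 degrees (angle between jar_centre's own z axis and vertical above 0.52 rad).
It fails at once if the spice jar, the mug or the tin is moved by more than 20 mm (distance of any of spice, mug, tin from where it was at the start of the episode above 0.02 m).
It also fails if it takes over 64 s, if anything falls off the work surface, if the arm or the gripper's body presses on something with over 40 N, if the wrist force passes 120 N, or if a joint passes its speed limit or range.

## Working session

There is one attempt and no reset: what is moved stays moved. The work goes in short steps, Python scripts to look and compute and a tool call to move; the robot and the scene stay as the last step left them, time stands still between calls to the robot, and variables do not carry over. Pictures are saved under pics/ and viewed, about 8 in all and at most 12, crops included, and the job is handed in when it is done.

Besides the shell and the picture viewer there is one more tool, called after "Request:" as name(argument=value, ...), one argument or row to a line, values as JSON. drive_tool: Moves the arm, as the interface text tells. Its arguments: {"type":"object","properties":{"plan":{"type":"array","items":{"type":"array"}}},"required":["plan"]}

```bash
mkdir -p pics
cat > h.py <<'E'
import numpy as np, cv2
from plant import ctrl
def ray(cam,px,z,c=None):
    c=c or ctrl.get_calibration(cam); R=np.array(c["R"]);t=np.array(c["t"])
    d=R.T@np.array([(px[0]-c["cx"])/c["fx"],(px[1]-c["cy"])/c["fy"],1]); o=-R.T@t
    return o+d*(z-o[2])/d[2]
E
python3 - <<'E'
from h import *
o=ctrl.get_obs();print(o)
Z={"jar_centre":.0495,"scale_mid":.075,"scale":0,"spice":0,"mug":0,"tin":0}
ims=[]
for cam in("scene","top"):
    im=ctrl.snapshot(cam);cv2.imwrite(f"pics/{cam}.png",im)
    for n,z in Z.items():
        for d in ctrl.landmark_of(cam,n):
            print(cam,n,np.round(d["pixel"]),round(d["confidence"],2),ray(cam,d["pixel"],z).round(3))
E
```

```text
{'clock': 0.0, 'joint_pos': array([ 8.14795735e+01,  2.05912789e+01,  6.34253865e-01, -2.21434201e-02,
       -7.01379480e+01, -1.65066130e+01]), 'qvel': array([ 0.07737128, -0.03196098,  0.03154266, -0.02407303, -0.01614023,
       -0.05119508]), 'tau': array([-3.23967433e-04, -5.82719386e+01,  2.93048698e+01,  6.99651048e+00,
        6.95231327e-03, -1.63349623e-04]), 'tool_pos': array([0.28536218, 0.61115603, 0.22562176]), 'orientation': array([  94.14562039,   89.90277172, -110.88895982]), 'force': array([ 0.66024767, -0.89885462,  0.09512407]), 'moment': array([-0.04884774,  0.03071379,  0.03595241]), 'opening': 0.08746219024149292}
scene jar_centre [340. 310.] 0.83 [ 0.456 -0.125  0.049]
scene jar_centre [307. 282.] 0.61 [ 0.431 -0.006  0.049]
scene scale_mid [301. 233.] 0.59 [0.488 0.15  0.075]
scene scale [304. 253.] 0.93 [0.496 0.153 0.   ]
scene spice [371. 258.] 0.83 [0.649 0.049 0.   ]
scene spice [338. 307.] 0.68 [ 0.481 -0.072  0.   ]
scene mug [297. 206.] 0.98 [0.578 0.381 0.   ]
scene tin [341. 375.] 0.67 [ 0.392 -0.25   0.   ]
top jar_centre [374. 268.] 0.95 [ 0.461 -0.109  0.05 ]
top jar_centre [339. 282.] 0.95 [ 0.425 -0.014  0.05 ]
top scale [281. 262.] 0.69 [0.485 0.146 0.   ]
top spice [313. 201.] 0.58 [0.655 0.049 0.   ]
top mug [194. 227.] 0.96 [0.592 0.389 0.   ]
top tin [421. 289.] 0.9 [ 0.399 -0.246  0.   ]
```

View pics/scene.png

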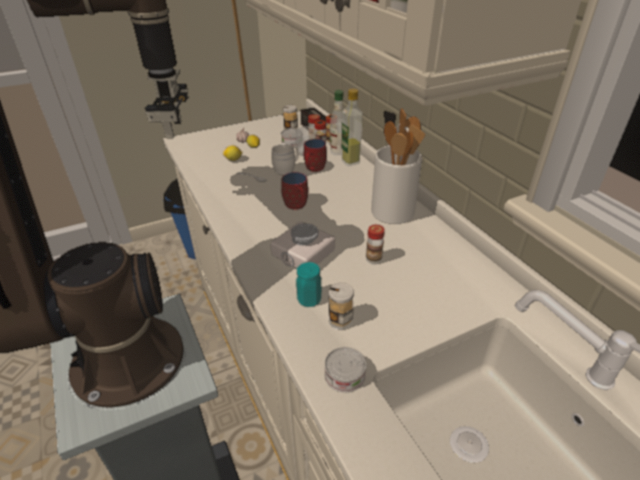

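View pics/top.png

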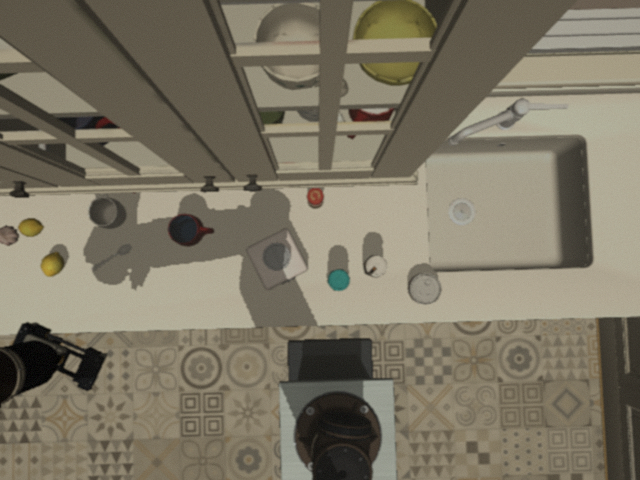

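```bash
cat >> h.py <<'E'
from scipy.spatial.transform import Rotation as Ro
def goto(p,a):
    "shift/turn in tool axes to reach TCP p, tool down, jaw axis at a deg (mod 180)"
    o=ctrl.get_obs();R0=Ro.from_euler("xyz",o["orientation"],degrees=True).as_matrix()
    best=None
    for k in(a,a+180):
        r=np.radians(k);y=np.array([np.cos(r),np.sin(r),0]);x=np.array([0,0,-1.])
        R1=np.c_[x,y,np.cross(x,y)];w=Ro.from_matrix(R0.T@R1).as_rotvec(degrees=True)
        if best is None or np.linalg.norm(w)<np.linalg.norm(best):best=w
    y=R0[:,1]
    print("t",round(o["clock"],2),"tcp",o["tool_pos"].round(4),"F",o["force"].round(1),"open",round(o["opening"],4),"jaw",np.degrees(np.arctan2(y[1],y[0])).round(1),"q6",o["joint_pos"].round(0))
    print("shift",(R0.T@(np.array(p)-o["tool_pos"])).round(4),"turn",best.round(1)); return R0
E
python3 - <<'E'
from h import *
im=cv2.imread("pics/scene.png")[220:360,250:410];im2=cv2.imread("pics/top.png")[220:325,235:405]
a=cv2.resize(im,(480,420),interpolation=3);b=cv2.resize(im2,(680,420),interpolation=3)
cv2.imwrite("pics/crop.png",cv2.resize(np.hstack([a,b]),(800,290)))
for a in(0,20,-20): print(goto((.46,-.115,.25),a).round(2))
E
```

```text
t 0.7 tcp [0.2856 0.6116 0.2266] F [-0.   0.7 -0.7] open 0.0877 jaw -115.0 q6 [ 81.  21.   1.  -0. -70. -17.]
shift [-0.0234  0.5846 -0.4654] turn [65.  0. -0.]
[[-0.   -0.42 -0.91]
 [ 0.   -0.91  0.42]
 [-1.   -0.    0.  ]]
t 0.7 tcp [0.2856 0.6116 0.2266] F [-0.   0.7 -0.7] open 0.0877 jaw -115.0 q6 [ 81.  21.   1.  -0. -70. -17.]
shift [-0.0234  0.5846 -0.4654] turn [45.  0. -0.]
[[-0.   -0.42 -0.91]
 [ 0.   -0.91  0.42]
 [-1.   -0.    0.  ]]
t 0.7 tcp [0.2856 0.6116 0.2266] F [-0.   0.7 -0.7] open 0.0877 jaw -115.0 q6 [ 81.  21.   1.  -0. -70. -17.]
shift [-0.0234  0.5846 -0.4654] turn [85.  0. -0.]
[[-0.   -0.42 -0.91]
 [ 0.   -0.91  0.42]
 [-1.   -0.    0.  ]]
```

View pics/crop.png

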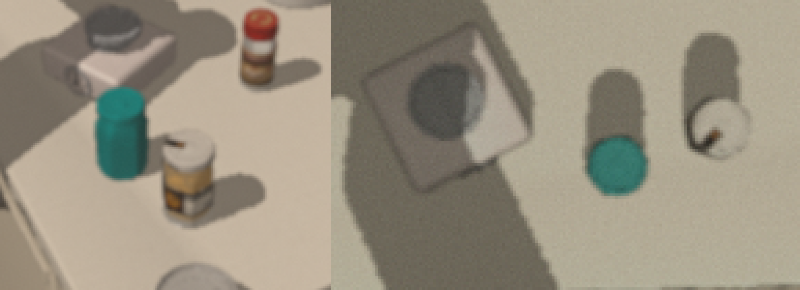

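The candidates are turquoise at scene (309,284) and tan with a white lid at scene (340,305). The tan one fits the description, and the crop confirms it. Moving above it.

Request:
drive_tool(
  plan=[
    [[-0.023, 0.585, -0.465], [45, 0, 0], 1],
    [[-0.023, 0.585, -0.465], [45, 0, 0], 1],
    [[-0.023, 0.585, -0.465], [45, 0, 0], 1],
    [[-0.023, 0.585, -0.465], [45, 0, 0], 1],
    [[-0.023, 0.585, -0.465], [45, 0, 0], 1],
    [[-0.023, 0.585, -0.465], [45, 0, 0], 1],
    [[-0.023, 0.585, -0.465], [45, 0, 0], 1],
    [[-0.023, 0.585, -0.465], [45, 0, 0], 1],
    [[-0.023, 0.585, -0.465], [45, 0, 0], 1],
    [[-0.023, 0.585, -0.465], [45, 0, 0], 1],
    [[-0.023, 0.585, -0.465], [45, 0, 0], 1],
    [[-0.023, 0.585, -0.465], [45, 0, 0], 1],
    [[-0.023, 0.585, -0.465], [45, 0, 0], 1],
    [[-0.023, 0.585, -0.465], [45, 0, 0], 1],
    [[-0.023, 0.585, -0.465], [45, 0, 0], 1],
    [[-0.023, 0.585, -0.465], [45, 0, 0], 1],
    [[-0.023, 0.585, -0.465], [45, 0, 0], 1],
    [[-0.023, 0.585, -0.465], [45, 0, 0], 1],
    [[-0.023, 0.585, -0.465], [45, 0, 0], 1],
    [[-0.023, 0.585, -0.465], [45, 0, 0], 1],
  ],
)

```text
clock: 2.37
tool_pos: [0.4593, -0.1174, 0.2493]
orientation: [76.5, 90.0, -173.8]
force: [0.5, 1.3, -1.2]
opening: 0.0876
```

Run:
```python
from h import *
c=ctrl.get_calibration("wrist");im=ctrl.snapshot("wrist");v=im.copy()
for d in ctrl.landmark_of("wrist","jar_centre"):
    print(d,ray("wrist",d["pixel"],.0495,c).round(4)); cv2.circle(v,tuple(int(i) for i in d["pixel"]),4,(0,0,255),-1)
for d in ctrl.cut_out("wrist","jar_centre"):
    ys,xs=np.nonzero(d["pixels"]);print(d["confidence"],d["pixel"],xs.min(),xs.max(),ys.min(),ys.max())
    cs,_=cv2.findContours(d["pixels"].astype(np.uint8),0,1);cv2.drawContours(v,cs,-1,(0,255,0),1)
cv2.imwrite("pics/w1.png",v)
goto((.46,-.115,.25),20)
```

```text
{'pixel': [309.4, 305.1], 'confidence': 0.86} [ 0.4313 -0.0138  0.0495]
0.91 [311.8, 223.0] 281 339 187 258
0.65 [310.9, 305.5] 283 335 269 334
t 2.52 tcp [ 0.4592 -0.1146  0.2496] F [0.9 0.9 0.3] open 0.0875 jaw -160.0 q6 [ 10.   0. -22.  -0. -68.  10.]
shift [-0.0004 -0.0006 -0.0006] turn [0. 0. 0.]
```

View pics/w1.png

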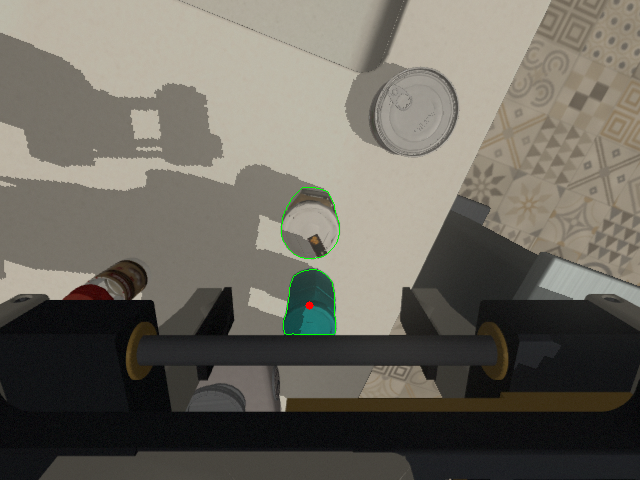

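Run:
```python
from h import *
for p in((311,230),(282,230),(339,230),(311,258),(312,190)): print(p,ray("wrist",p,.099).round(4))
print(ray("wrist",(416,111),.04).round(3))
for n,p in(("scene",(340,292)),("top",(376,266))):print(ray(n,p,.099).round(4))
goto((.46,-.115,.041),20)
```

```text
(311, 230) [ 0.4638 -0.1113  0.099 ]
(282, 230) [ 0.4896 -0.1019  0.099 ]
(339, 230) [ 0.4389 -0.1204  0.099 ]
(311, 258) [ 0.4543 -0.0848  0.099 ]
(312, 190) [ 0.4757 -0.1473  0.099 ]
[ 0.401 -0.25   0.04 ]
[ 0.4597 -0.1172  0.099 ]
[ 0.4647 -0.1102  0.099 ]
t 2.52 tcp [ 0.4592 -0.1146  0.2496] F [0.9 0.9 0.3] open 0.0875 jaw -160.0 q6 [ 10.   0. -22.  -0. -68.  10.]
shift [ 0.2086 -0.0005 -0.0007] turn [0. 0. 0.]
```

Request:
drive_tool(
  plan=[
    [[0.03, -0.005, 0.001], [0, 0, 0], 1],
    [[0.06, -0.005, 0.001], [0, 0, 0], 1],
    [[0.09, -0.005, 0.001], [0, 0, 0], 1],
    [[0.115, -0.005, 0.001], [0, 0, 0], 1],
    [[0.14, -0.005, 0.001], [0, 0, 0], 1],
    [[0.165, -0.005, 0.001], [0, 0, 0], 1],
    [[0.185, -0.005, 0.001], [0, 0, 0], 1],
    [[0.2, -0.005, 0.001], [0, 0, 0], 1],
    [[0.208, -0.005, 0.001], [0, 0, 0], 1],
    [[0.208, -0.005, 0.001], [0, 0, 0], 1],
    [[0.208, -0.005, 0.001], [0, 0, 0], 1],
    [[0.208, -0.005, 0.001], [0, 0, 0], 0.4],
    [[0.208, -0.005, 0.001], [0, 0, 0], 0],
    [[0.208, -0.005, 0.001], [0, 0, 0], 0],
    [[0.208, -0.005, 0.001], [0, 0, 0], 0],
    [[0.208, -0.005, 0.001], [0, 0, 0], 0],
    [[0.208, -0.005, 0.001], [0, 0, 0], 0],
    [[0.208, -0.005, 0.001], [0, 0, 0], 0],
    [[0.208, -0.005, 0.001], [0, 0, 0], 0],
    [[0.208, -0.005, 0.001], [0, 0, 0], 0],
  ],
)

```text
clock: 4.18
tool_pos: [0.464, -0.1119, 0.042]
orientation: [-98.1, 89.9, 11.9]
force: [-0.9, 1.1, 7.0]
opening: 0.0596
```

Run:
```python
from h import *
goto((.46,-.115,.20),20)
```

```text
t 4.18 tcp [ 0.464  -0.1119  0.042 ] F [-0.9  1.1  7. ] open 0.0596 jaw -160.0 q6 [ 10.  14. -37.  -0. -39.  10.]
shift [-0.158   0.0047 -0.0015] turn [ 0.  -0.   0.1]
```

Request:
drive_tool(
  plan=[
    [[-0.01, 0, 0], [0, 0, 0], 0],
    [[-0.03, 0, 0], [0, 0, 0], 0],
    [[-0.06, 0, 0], [0, 0, 0], 0],
    [[-0.09, 0, 0], [0, 0, 0], 0],
    [[-0.12, 0, 0], [0, 0, 0], 0],
    [[-0.145, 0, 0], [0, 0, 0], 0],
    [[-0.16, 0, 0], [0, 0, 0], 0],
    [[-0.16, 0, 0], [0, 0, 0], 0],
    [[-0.16, 0, 0], [0, 0, 0], 0],
    [[-0.16, 0, 0], [0, 0, 0], 0],
    [[-0.16, 0, 0], [0, 0, 0], 0],
  ],
)

```text
clock: 5.1
tool_pos: [0.4627, -0.112, 0.2002]
orientation: [65.8, 89.9, 175.8]
force: [-0.0, 0.2, -4.4]
opening: 0.0594
```

Run:
```python
from h import *
v=[]
for cam in("top","scene"):
    im=ctrl.snapshot(cam)
    for d in ctrl.cut_out(cam,"scale"): 
        ys,xs=np.nonzero(d["pixels"]);print(cam,d["confidence"],d["pixel"],xs.min(),xs.max(),ys.min(),ys.max(),ray(cam,d["pixel"],.055).round(4))
    for n in("scale","scale_mid","jar_centre"):
      for d in ctrl.landmark_of(cam,n): print(cam,n,d,ray(cam,d["pixel"],{"scale":0,"scale_mid":.075,"jar_centre":.21}[n]).round(4))
    r=im[220:300,230:350] if cam=="top" else im[190:290,250:400]
    v.append(cv2.resize(r,(600,300 if 0 else int(600*r.shape[0]/r.shape[1])),interpolation=2))
w=np.vstack(v);print(w.shape)
cv2.imwrite("pics/s2.png",cv2.resize(w,None,fx=.74,fy=.74))
c=ctrl.get_calibration("wrist");print(c["R"]);
goto((.49,.15,.21),20)
```

```text
top 0.72 [272.7, 249.7] 246 299 228 264 [0.5174 0.1629 0.055 ]
top scale {'pixel': [278.1, 262.7], 'confidence': 0.83} [0.4832 0.1532 0.    ]
top scale_mid {'pixel': [272.8, 258.7], 'confidence': 0.72} [0.4923 0.1615 0.075 ]
top scale_mid {'pixel': [194.4, 226.8], 'confidence': 0.64} [0.5836 0.3692 0.075 ]
scene 0.91 [291.6, 249.9] 270 322 225 266 [0.4452 0.1193 0.055 ]
scene scale {'pixel': [303.0, 252.8], 'confidence': 0.59} [0.4938 0.1563 0.    ]
scene scale_mid {'pixel': [303.1, 233.2], 'confidence': 0.66} [0.4923 0.1473 0.075 ]
scene jar_centre {'pixel': [306.3, 285.3], 'confidence': 0.84} [ 0.3541 -0.1709  0.21  ]
scene jar_centre {'pixel': [342.2, 253.4], 'confidence': 0.57} [ 0.4618 -0.118   0.21  ]
(800, 600, 3)
[[-0.93967612 -0.3420598  -0.00197205]
 [-0.32624541  0.89446949  0.30575852]
 [-0.10282375  0.28795735 -0.95210705]]
t 5.6 tcp [ 0.4639 -0.112   0.202 ] F [-0.2 -0.6 -2.4] open 0.0594 jaw -160.0 q6 [ 10.   3. -26.  -0. -62.  10.]
shift [-0.0079 -0.1142  0.2372] turn [ 0. -0.  0.]
```

View pics/s2.png

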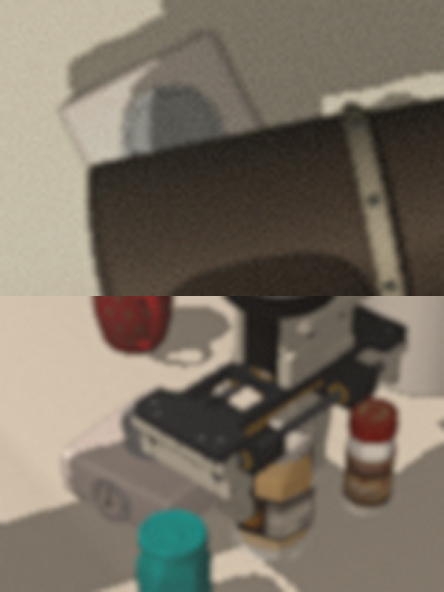

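Request:
drive_tool(
  plan=[
    [[-0.03, -0.007, 0.02], [0, 0, 0], 0],
    [[-0.058, -0.018, 0.05], [0, 0, 0], 0],
    [[-0.058, -0.03, 0.08], [0, 0, 0], 0],
    [[-0.058, -0.042, 0.11], [0, 0, 0], 0],
    [[-0.058, -0.053, 0.14], [0, 0, 0], 0],
    [[-0.058, -0.065, 0.17], [0, 0, 0], 0],
    [[-0.058, -0.076, 0.2], [0, 0, 0], 0],
    [[-0.058, -0.088, 0.23], [0, 0, 0], 0],
    [[-0.058, -0.1, 0.26], [0, 0, 0], 0],
    [[-0.058, -0.11, 0.29], [0, 0, 0], 0],
    [[-0.058, -0.122, 0.32], [0, 0, 0], 0],
    [[-0.058, -0.13, 0.34], [0, 0, 0], 0],
    [[-0.058, -0.133, 0.348], [0, 0, 0], 0],
    [[-0.058, -0.133, 0.348], [0, 0, 0], 0],
    [[-0.058, -0.133, 0.348], [0, 0, 0], 0],
  ],
)

```text
clock: 6.85
tool_pos: [0.4695, 0.2605, 0.2597]
orientation: [179.2, 90.0, -70.8]
force: [-0.4, -1.0, -3.8]
opening: 0.0595
```

Run:
```python
from h import *
import json
c=ctrl.get_calibration("wrist");im=ctrl.snapshot("wrist");cv2.imwrite("pics/w2.png",im)
json.dump({k:np.array(v).tolist() for k,v in c.items()},open("w2.json","w"))
for n,z in(("scale",0),("scale_mid",.075)):
  for d in ctrl.landmark_of("wrist",n): print(n,d,ray("wrist",d["pixel"],z,c).round(4))
goto((.49,.15,.21),20)
```

```text
scale {'pixel': [330.5, 113.1], 'confidence': 0.74} [0.4918 0.153  0.    ]
scale_mid {'pixel': [334.0, 111.0], 'confidence': 0.57} [0.4904 0.1554 0.075 ]
t 7.0 tcp [0.4697 0.2596 0.2602] F [-0.9 -0.2 -3.6] open 0.059 jaw -160.0 q6 [ 50.   6. -14.   0. -70. -30.]
shift [ 0.0502  0.0184 -0.1099] turn [-0.  -0.   0.1]
```

View pics/w2.png

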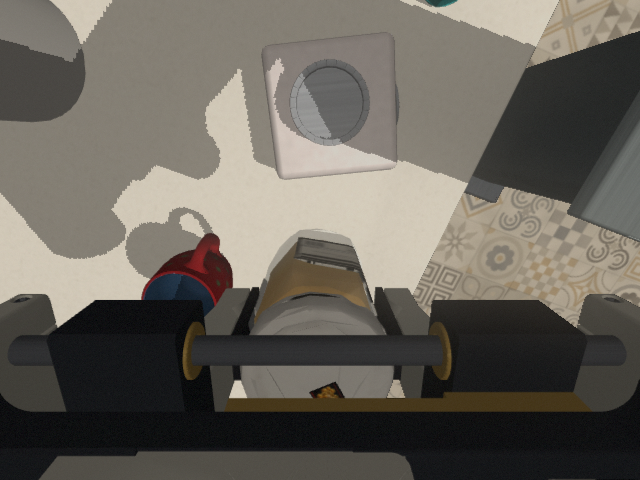

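```bash
cat >> h.py <<'E'
def proj(c,X):
    R=np.array(c["R"]);p=np.asarray(X)@R.T+np.array(c["t"]);return np.c_[c["fx"]*p[:,0]/p[:,2]+c["cx"],c["fy"]*p[:,1]/p[:,2]+c["cy"]]
def circ(x,y,z,r):
    a=np.linspace(0,2*np.pi,181);return np.c_[x+r*np.cos(a),y+r*np.sin(a),0*a+z]
E
python3 - <<'E'
from h import *
import json
c=json.load(open("w2.json"));im=cv2.imread("pics/w2.png")
for p in((264,46),(392,33),(398,166),(282,180)):print(ray("",p,.053,c).round(4))
x,y,_=ray("",(329.5,102),.081,c);print(x,y)
def ext(q):return q.min(0).round(1),q.max(0).round(1)
print("outer",ext(proj(c,circ(x,y,.081,.037))),"inner",ext(proj(c,circ(x,y,.081,.031))))
v=cv2.resize(im[20:330,200:460],None,fx=2.3,fy=2.3,interpolation=2)
def dr(q,col):cv2.polylines(v,[(((q-[200,20])+.5)*2.3).astype(np.int32)],True,col,1)
dr(proj(c,circ(x,y,.081,.037)),(0,255,0));dr(proj(c,circ(x,y,.081,.031)),(0,255,255))
t=(.4697,.2596);dr(proj(c,circ(*t,.260+.019-.06,.029)),(0,0,255));dr(proj(c,circ(*t,.260+.019+.039,.0285)),(255,0,255))
cv2.imwrite("pics/w2b.png",v[:600]);print(v.shape)
E
```

```text
[0.5734 0.1226 0.053 ]
[0.463  0.0708 0.053 ]
[0.4071 0.1811 0.053 ]
[0.5176 0.237  0.053 ]
0.4972052492310683 0.15009283005831353
outer (array([289.4,  57. ]), array([369.7, 143.9])) inner (array([295.9,  64.5]), array([363.1, 137.3]))
(713, 598, 3)
```

View pics/w2b.png

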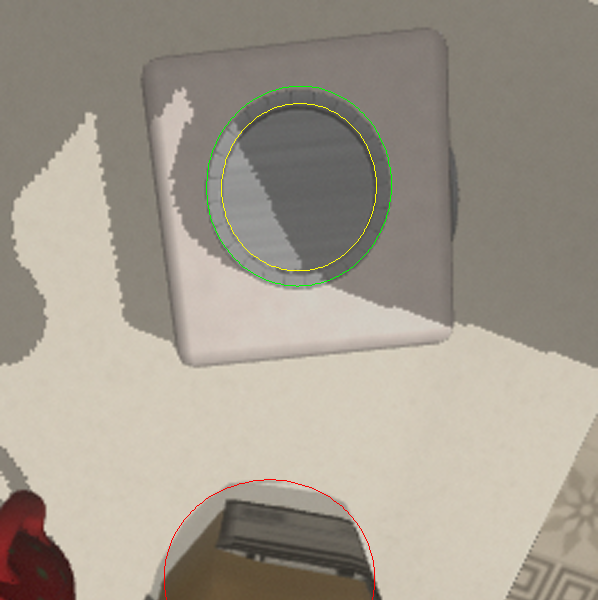

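Request:
drive_tool(
  plan=[
    [[0, 0.003, -0.025], [0, 0, 0], 0],
    [[0, 0.006, -0.055], [0, 0, 0], 0],
    [[0, 0.01, -0.085], [0, 0, 0], 0],
    [[0, 0.012, -0.105], [0, 0, 0], 0],
    [[0.01, 0.0124, -0.111], [0, 0, 0], 0],
    [[0.03, 0.0124, -0.111], [0, 0, 0], 0],
    [[0.055, 0.0124, -0.111], [0, 0, 0], 0],
    [[0.08, 0.0124, -0.111], [0, 0, 0], 0],
    [[0.1, 0.0124, -0.111], [0, 0, 0], 0],
    [[0.115, 0.0124, -0.111], [0, 0, 0], 0],
    [[0.12, 0.0124, -0.111], [0, 0, 0], 0],
    [[0.12, 0.0124, -0.111], [0, 0, 0], 0],
    [[0.12, 0.0124, -0.111], [0, 0, 0], 0],
    [[0.12, 0.0124, -0.111], [0, 0, 0], 0],
  ],
)

```text
clock: 8.17
tool_pos: [0.4969, 0.1513, 0.1415]
orientation: [-87.1, 89.8, 22.9]
force: [-0.4, -0.3, -3.7]
opening: 0.0594
```

```bash
cat > st.py <<'E'
from h import *
import sys
# few cheap camera calls refresh the reading: average pose/force
P=[];F=[];M=[]
for i in range(4):
    ctrl.snapshot("wrist");o=ctrl.get_obs();P.append(o["tool_pos"]);F.append(o["force"]);M.append(o["moment"])
print("mean",np.mean(P,0).round(4),"F",np.mean(F,0).round(2),"M",np.mean(M,0).round(3))
p=[float(a) for a in sys.argv[1:4]] or (.496,.151,.118)
goto(p,20)
E
python3 st.py
```

```text
mean [0.4966 0.1513 0.1413] F [ 0.71  0.24 -4.  ] M [ 0.064 -0.042  0.005]
t 8.37 tcp [0.4964 0.1513 0.141 ] F [ 0.9  0.2 -4. ] open 0.0595 jaw -160.0 q6 [ 39.  10. -26.   0. -54. -19.]
shift [ 0.023   0.0006 -0.0001] turn [-0.   0.   0.1]
```

Request:
drive_tool(
  plan=[
    [[0.005, 0, 0], [0, 0, 0], 0],
    [[0.01, 0, 0], [0, 0, 0], 0],
    [[0.014, 0, 0], [0, 0, 0], 0],
    [[0.016, 0, 0], [0, 0, 0], 0],
    [[0.018, 0, 0], [0, 0, 0], 0],
    [[0.0195, 0, 0], [0, 0, 0], 0],
    [[0.0205, 0, 0], [0, 0, 0], 0],
    [[0.0205, 0, 0], [0, 0, 0], 0],
    [[0.0205, 0, 0], [0, 0, 0], 0],
  ],
)

```text
clock: 9.12
tool_pos: [0.4965, 0.1513, 0.1206]
orientation: [-84.3, 89.9, 25.6]
force: [-0.4, 0.4, -4.0]
opening: 0.0595
```

```bash
python3 st.py
```

```text
mean [0.4966 0.1513 0.1207] F [ 0.4   0.35 -3.87] M [ 0.044 -0.019 -0.009]
t 9.32 tcp [0.4966 0.1513 0.1207] F [ 0.5  0.6 -3.9] open 0.0593 jaw -160.0 q6 [ 39.  11. -27.   0. -51. -19.]
shift [ 0.0027  0.0006 -0.0001] turn [-0.   0.   0.2]
```

Request:
drive_tool(
  plan=[
    [[0.001, 0, 0], [0, 0, 0], 0],
    [[0.002, 0, 0], [0, 0, 0], 0],
    [[0.003, 0, 0], [0, 0, 0], 0],
    [[0.003, 0, 0], [0, 0, 0], 0],
    [[0.003, 0, 0], [0, 0, 0], 0],
  ],
)

```text
clock: 9.73
tool_pos: [0.4965, 0.1513, 0.1176]
orientation: [-82.7, 89.9, 27.3]
force: [-0.8, -0.7, -3.4]
opening: 0.0597
```

```bash
python3 st.py
```

```text
mean [0.4966 0.1514 0.1177] F [ 0.44  0.02 -3.84] M [0.053 0.013 0.019]
t 9.93 tcp [0.4966 0.1514 0.1177] F [ 0.7  0.2 -4.1] open 0.0595 jaw -160.0 q6 [ 39.  12. -27.   0. -51. -19.]
shift [-0.0003  0.0007 -0.0002] turn [-0.   0.   0.2]
```

Request:
drive_tool(
  plan=[
    [[0.001, 0, 0], [0, 0, 0], 0],
    [[0.002, 0, 0], [0, 0, 0], 0],
    [[0.002, 0, 0], [0, 0, 0], 0],
    [[0.002, 0, 0], [0, 0, 0], 0],
  ],
)

```text
clock: 10.27
tool_pos: [0.4967, 0.1514, 0.1158]
orientation: [-83.4, 89.8, 26.6]
force: [0.3, -0.1, -2.0]
opening: 0.0592
```

```bash
python3 st.py
```

```text
mean [0.4967 0.1514 0.1158] F [ 0.    0.45 -2.5 ] M [ 0.044 -0.012 -0.016]
t 10.47 tcp [0.4967 0.1514 0.1158] F [-0.1 -0.  -2.2] open 0.0593 jaw -160.0 q6 [ 39.  12. -28.   0. -50. -19.]
shift [-0.0022  0.0008 -0.0002] turn [-0.   0.   0.2]
```

Request:
drive_tool(
  plan=[
    [[0.001, 0, 0], [0, 0, 0], 0],
    [[0.002, 0, 0], [0, 0, 0], 0],
    [[0.002, 0, 0], [0, 0, 0], 0],
    [[0.002, 0, 0], [0, 0, 0], 0],
  ],
)

```text
clock: 10.8
tool_pos: [0.4967, 0.1514, 0.1139]
orientation: [-83.7, 89.8, 26.3]
force: [-1.0, -0.2, 0.4]
opening: 0.0594
```

```bash
python3 st.py
```

```text
mean [0.4967 0.1514 0.1139] F [-0.53  0.26 -0.47] M [-0.006  0.33   0.016]
t 11.0 tcp [0.4967 0.1515 0.1139] F [-1.4  0.6 -0.6] open 0.0592 jaw -160.0 q6 [ 39.  12. -28.   0. -50. -19.]
shift [-0.0041  0.0008 -0.0002] turn [-0.   0.   0.2]
```

Run:
```python
from h import *
for i in range(5):
    ctrl.snapshot("wrist");o=ctrl.get_obs();print(o["force"].round(1),o["moment"].round(3))
im=ctrl.snapshot("wrist");cv2.imwrite("pics/w3.png",im)
```

```text
[-0.7 -1.  -0.4] [-0.005  0.309  0.022]
[-0.9  0.1 -0.2] [-0.084  0.284 -0.032]
[ 0.  -0.2  0.1] [-0.109  0.281 -0.009]
[ 0.2 -0.7 -0.1] [0.028 0.349 0.014]
[-1.1  0.4  0.2] [-0.04   0.259 -0.034]
```

View pics/w3.png

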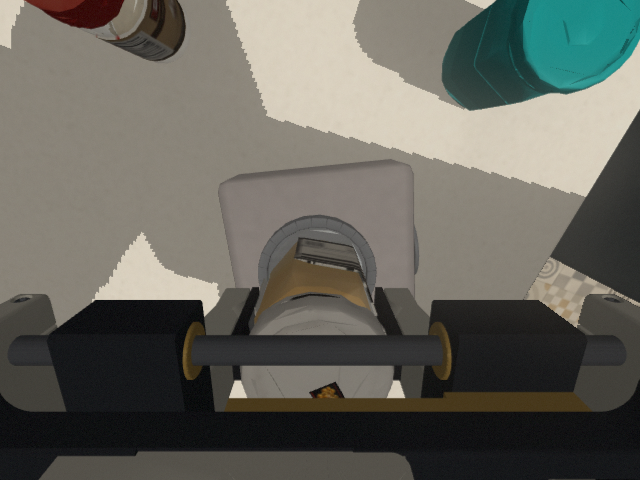

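Request:
drive_tool(
  plan=[
    [[-0.001, 0.0005, 0], [0, 0, 0], 0],
    [[-0.001, 0.001, 0], [0, 0, 0], 0],
    [[-0.001, 0.001, 0], [0, 0, 0], 0],
    [[-0.001, 0.001, 0], [0, 0, 0], 0],
  ],
)

```text
clock: 11.63
tool_pos: [0.4962, 0.1513, 0.115]
orientation: [-82.3, 89.8, 27.7]
force: [1.5, 0.0, -0.4]
opening: 0.0593
```

```bash
python3 st.py
python3 - <<'E'
from h import *
im=ctrl.snapshot("wrist");cv2.imwrite("pics/w4.png",cv2.resize(im[190:330,210:430],None,fx=3.6,fy=3.6,interpolation=2))
E
```

```text
mean [0.4961 0.1513 0.1149] F [ 1.27  0.27 -0.99] M [ 0.249 -0.669  0.035]
t 11.83 tcp [0.496  0.1512 0.1149] F [ 0.3 -0.3 -0.4] open 0.0594 jaw -160.0 q6 [ 39.  12. -28.   0. -50. -19.]
shift [-0.0031  0.0001 -0.0002] turn [-0.   0.   0.2]
```

View pics/w4.png

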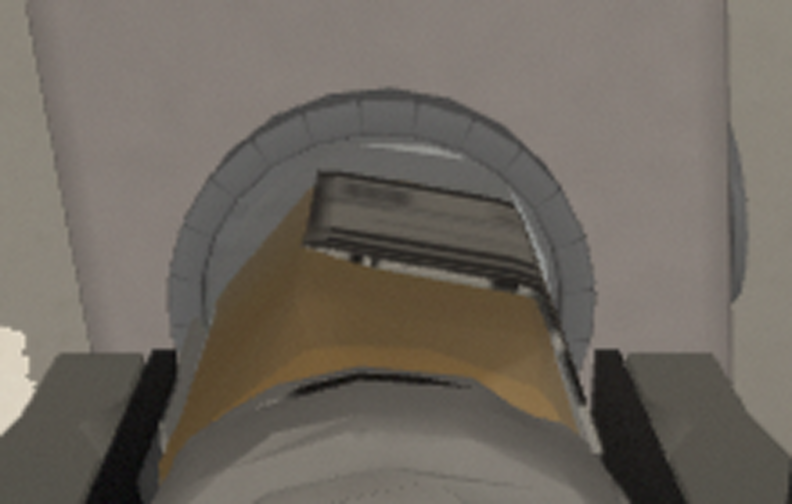

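The view shows the jar's foot inside the rim all round the visible arc. The first contact height also matches the floor (TCP z 0.117) rather than the rim (0.123). Next I relieve the small sideways strain, take the weight off the grip and release.

Request:
drive_tool(
  plan=[
    [[0.0006, -0.0004, 0], [0, 0, 0], 0],
    [[0.0006, -0.0004, 0], [0, 0, 0], 0],
    [[0.0006, -0.0004, 0], [0, 0, 0], 0],
  ],
)

```text
clock: 12.13
tool_pos: [0.4961, 0.1513, 0.1142]
orientation: [-81.9, 89.8, 28.1]
force: [0.5, -0.6, -1.9]
opening: 0.0594
```

```bash
python3 st.py
```

```text
mean [0.4961 0.1512 0.1142] F [-0.2   0.19  0.02] M [0.125 0.093 0.005]
t 12.33 tcp [0.4961 0.1512 0.1142] F [-0.5  0.8  0.7] open 0.0595 jaw -160.0 q6 [ 39.  12. -28.   0. -50. -19.]
shift [-0.0038  0.0001 -0.0002] turn [-0.   0.   0.2]
```

Neutral: no lateral force, and the full weight is on the plate. Opening.

Request:
drive_tool(
  plan=[
    [[0, 0, 0], [0, 0, 0], 0.8],
    [[0, 0, 0], [0, 0, 0], 1],
    [[0, 0, 0], [0, 0, 0], 1],
    [[0, 0, 0], [0, 0, 0], 1],
    [[0, 0, 0], [0, 0, 0], 1],
    [[0, 0, 0], [0, 0, 0], 1],
    [[0, 0, 0], [0, 0, 0], 1],
  ],
)

```text
clock: 12.92
tool_pos: [0.4961, 0.1512, 0.1142]
orientation: [-82.3, 89.8, 27.7]
force: [0.6, 0.4, -0.7]
opening: 0.0874
```

```bash
python3 st.py
```

```text
mean [0.4961 0.1512 0.1142] F [ 0.07  0.16 -0.13] M [ 0.044 -0.004  0.005]
t 13.12 tcp [0.4961 0.1512 0.1142] F [-0.1 -0.2 -0. ] open 0.0877 jaw -160.0 q6 [ 39.  12. -28.   0. -50. -19.]
shift [-0.0038  0.0001 -0.0002] turn [-0.   0.   0.2]
```

Request:
drive_tool(
  plan=[
    [[-0.01, 0, 0], [0, 0, 0], 1],
    [[-0.03, 0, 0], [0, 0, 0], 1],
    [[-0.06, 0, 0], [0, 0, 0], 1],
    [[-0.09, 0, 0], [0, 0, 0], 1],
    [[-0.12, 0, 0], [0, 0, 0], 1],
    [[-0.15, 0, 0], [0, 0, 0], 1],
    [[-0.18, 0, 0], [0, 0, 0], 1],
    [[-0.18, -0.01, 0.03], [0, 0, 0], 1],
    [[-0.18, -0.02, 0.06], [0, 0, 0], 1],
    [[-0.18, -0.02, 0.08], [0, 0, 0], 1],
    [[-0.18, -0.02, 0.08], [0, 0, 0], 1],
    [[-0.18, -0.02, 0.08], [0, 0, 0], 1],
  ],
)

```text
clock: 14.12
tool_pos: [0.4868, 0.2337, 0.2949]
orientation: [-82.2, 89.8, 27.9]
force: [0.1, 0.1, -0.2]
opening: 0.0878
```

Run:
```python
from h import *
c=ctrl.get_calibration("wrist");a=ctrl.snapshot("wrist");s=ctrl.snapshot("scene")
for d in ctrl.landmark_of("wrist","jar_centre"):print(d,ray("wrist",d["pixel"],.121,c).round(4))
print(ctrl.get_obs()["tool_pos"])
v=np.hstack([cv2.resize(a,(448,336)),cv2.resize(s[160:310,240:397],(352,336),interpolation=2)])
q=proj(c,[[.4967,.151,.121]])[0];x0,y0=int(max(0,q[0]-100)),int(max(0,q[1]-90));w=a[y0:y0+180,x0:x0+200]
v2=cv2.resize(w,(448,int(448*w.shape[0]/w.shape[1])),interpolation=2)
z=cv2.resize(s[190:280,250:350],(352,352),interpolation=2);h=min(260,v2.shape[0])
cv2.imwrite("pics/f.png",np.vstack([v,np.hstack([v2[:h],z[:h]])]))
```

```text
{'pixel': [452.6, 4.2], 'confidence': 0.71} [0.4448 0.0179 0.121 ]
[0.48713092 0.23243095 0.294678  ]
```

View pics/f.png

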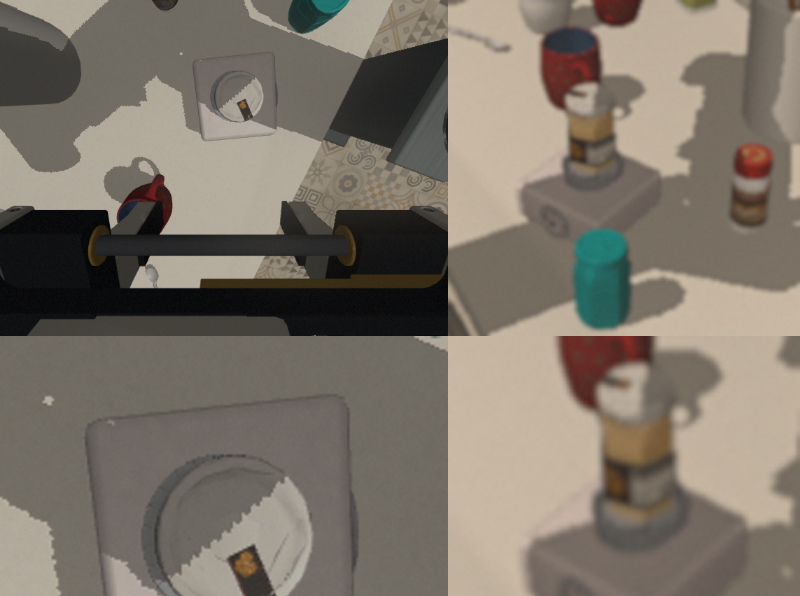

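The jar stands upright on the plate, inside the rim. The gripper is clear of everything, and the mug and spice jar look undisturbed.

```bash
python3 -c "
from h import *
print(ctrl.get_obs()['force'].round(1),ctrl.close_job())"
```

```text
the job is handed in; nothing more can be done
[-0.6 -0.9 -0.1] None
```

I picked up the tan, white-lidded jar (not the turquoise look-alike), set it down on the scale plate and let go. The arm then moved clear, and I handed the job in at about 14 s.

**Contact:** the foot first touched at TCP height about 0.117 m. That matches the plate floor, since the rim would have stopped it at about 0.123 m. I took the load on to the plate up to about 4 N, the jar's own weight, before opening. I held at each step to read the force, and the highest load on the scale was about 4 N.

**Sideways strain:** just before release a small sideways moment showed, about 0.3 N m. I shifted the jar about 0.6 mm, which brought it near zero. I put the moment down to friction of the foot on the plate.

**Last checks:**
- The wrist and scene pictures show the jar upright inside the rim, with the mug and spice jar where they were.
- The tin was out of view in the last picture, but the arm never went near it.
- I did not measure the jar's final height or tilt; both are judged from contact height, force and pictures.
- In the final wrist picture the network marked only the turquoise look-alike as the jar, so it gave no position for the placed jar.

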